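# Dry the bench scraper in the blade dryer and hold the air lever

### The job

Dry the washed bench scraper: lift it by its black grip out of the wire draining stand, stand it blade-down in the long slot of the air dryer with its edge resting on the slot's floor, and let go of it. Then press the dryer's spring-loaded air lever down until it is level and keep it there; at the bottom of its travel it blasts, so never push it that far, and never work it while the slot is empty. Finish while still holding the lever level, and leave the timer, tape roll, shaker and pen that lie about the work where they are.

Things in the scene. Friction and masses are not known exactly. Their poses are not given: they have to be found in the camera images.
- scraper: Loose steel bench scraper, 100x152x12 mm, 0.17 kg; starts upright, blade down. Own x runs from the blade's edge (-50 mm) to the top of the black grip (+50), up while it stands; y along the edge (+-76); z across its thickness. Blade 150 mm wide, 2 mm thick (z 0 to 2), flush with one face of the grip (x 24 to 50, z 0 to 12 mm). Origin: middle of that face. It fits the dryer's slot either way round.
- scraper_grip (a point): Centre of the scraper's black grip (of its 152 mm length, its thickness and nearly of its height): 87 mm above the blade's edge. Pinch the grip here from above across its 12 mm thickness.
- scraper_edge (a point): Middle of the blade's lower edge, centred in the blade's 2 mm thickness; 87 mm below scraper_grip when upright, and 5 mm to the side of it across the thickness.
- stand: Steel wire draining stand, fixed, 196x100x52 mm: a tray with three pairs of wire hoops 52 mm high along its own x. The middle pair (y = 0, gap 5 mm) holds the scraper's blade, its edge on the tray 8 mm above the counter, so that the grip's underside is 82 mm and its top 108 mm above the counter. Origin under its centre.
- dryer: Air dryer for blades, fixed: grey housing on a dark 206x108 mm base, slot between two steel air bars in its top, gauge (117 mm high) at the rear end, black lever at the front end, nearest the robot. Own x runs along the slot from the lever end (-x) to the gauge end (+x), z up; origin under its centre, on the counter. The lever's pivot lies at x = -105, y = 0, z = 60 mm.
- slot_floor (a point): Centre of the slot's floor, 18 mm above the counter; axes as the dryer's (x along the slot, z up). The slot is 160 mm long (x +-80) and 5 mm wide (y +-2.5 mm). The middle of the blade's edge comes to rest here; the grip's underside is then 92 mm and its top 118 mm above the counter.
- slot_mouth (a point): Centre of the slot's mouth between the round air bars, 77.5 mm above the counter, 59.5 mm above the slot's floor.
- lever (a joint): Angle of the air lever (rad): 0 at rest, where it slopes up 0.42 rad (24 degrees) toward its black pad; 0.42 when it is level; 0.84 at its bottom stop. It grows as the pad is pressed down. A spring drives it back up: pressing at the pad's middle takes about 2.5 N to start it, 7 N at level, 12 N at the stop.
- lever_pad (a point): Middle of the top of the lever's black pad (32 mm along the lever, 44 mm across), 66 mm from the pivot, on the dryer's -x side: about 92 mm above the counter at rest, 65 mm when level, 38 mm at the stop.
- pole_mid (a point): Point on the fixed upright pole (45 mm thick, up to 490 mm above the counter) that stands in the gap between the left and the right counter; chopping boards hang behind it from 260 mm up. The whole job lies on the right counter: an arm that starts left of the pole should draw in to about 0.32 m from its base axis before it swings past.
- timer: white kitchen timer lying face up, 79x81x19 mm, at the right of the counter; not part of the job.
- tape: roll of paper tape lying flat, 104x102x25 mm, behind the stand and the dryer; not part of the job.
- shaker: steel shaker with punched lid, 68 mm wide, 103 mm high, behind the stand; not part of the job.
- pen: marker pen lying on the counter, 17x135x16 mm, behind the stand; not part of the job.

How it is judged:
By the outcome, as a careful person would: the job done as asked, in the order asked, and still so for the second after the job is handed in, while the arm keeps its last pose, push and grip.
It also fails if it takes over 61 s, if anything falls off the work surface, if the arm or the gripper's body presses on something with over 40 N, if the wrist force passes 120 N, or if a joint passes its speed limit or range.

### The arm

A 6-joint arm with a two-finger parallel gripper is mounted at the origin on a cart in front of the work surface, level with it; the furniture and walls round the work are solid. World frame = base frame: x ahead of the robot, y to its left, z up, the work surface at z = 0. Lengths are in m, angles in rad, forces in N, time in s.
With the tool pointing down it reaches from about 0.35 to 0.775 m from the base axis. Payload 7.3 kg.
Tool frame: the origin (TCP) lies on the centre line of the jaws, within the pads' length; the fingertips stand 17 mm ahead of it and the grasp point (between the pads) lies 2 mm behind it (robot.tip_extent is the distance from the TCP to the fingertips, in m); z points along the fingers, y is the line along which they close (so a half turn about z gives the same grasp; the last joint's range is limited). The gripper opens to 92 mm and grips with 3 to 60 N. Pads are 19 mm wide; open, the fingers measure 130 mm over their backs; the gripper's body (75 mm by 190 mm) begins 47 mm behind the grasp point.
Start: joints at [1.2, 0.342, 1.524, -0, 1.275, -0.146], TCP at [0.117, 0.512, 0.244] pointing down, gripper open.
Joint ranges: [-2.53, 2.53], [-0.77, 2.02], [0.04, 2.7], [-1, 4.14], [0.28, 2.66], [-3.11, 3.11]. Speed limits (rad/s): [2.57, 2.57, 3.14, 3.14, 3.14, 3.14].

### API

Orientations are given as [roll, pitch, yaw] about the fixed x, y, z axes, in that order (R = Rz(yaw) Ry(pitch) Rx(roll)).
In Python, from cell import robot gives the robot as it stands.
- The arm moves only by the tool step_arm, never from a script. Its argument "motion" is a list of rows, each a list of 2 entries, a list of its own where there are three numbers: the shift along the tool's x, y, z in units of 60 mm (1.0 is 60 mm), then the turn about the tool's z in rad. In form: [[[x, y, z], spin], ...]. A call has 1 to 10 rows; each row is the pose to reach, as a shift and turn from the pose commanded when the call began, along the tool's axes at that moment; what a row does not reach only later rows make up. A row lasts 1/8 s, in which the tool goes at most 62.5 mm and 10.7 degrees, less where a joint would pass 70% of its speed; a pose out of reach is approached as far as the arm can. A call with a gripper value outside its range is refused whole. "hand" is the closure in counts, from 0 (fully open) to 255 (shut), set as the call begins (left out, the last holds). The fingers move at their own pace and stop on an object; "squeeze" is the grip in N (left out, the last holds). Time passes only in rows, so rows that repeat a pose let the fingers close. It gives the time, the measured TCP pose, the force, the opening and the grip force at its end, in the units of the state.
- robot.observe(): the state, without advancing time (a new reading comes with each control period).
- robot.read_camera(name): name is "scene" or "top" or "wrist"; returns a dict with "pixels" (384x512x3 uint8, red, green, blue), "intrinsics" (3x3 intrinsics, pixels), "xyz" and "rotation" of the camera in the world; the wrist camera has in their place "T_tool_cam" (4x4, takes a point from camera to tool coordinates, whose origin is the TCP and whose axes are the flange's). Camera axes: x right, y up, looking along -z (the intrinsics and any distortion apply to the point x, -y, -z); pixel columns grow to the right and rows downward; lengths in m; the calibration is good to about 2 mm. A picture is of the moment at which its call begins: read the wrist's pose just before it. There is no depth.
- robot.hand_in(): hands the job in; it is judged then, once.
The state is a dict: "time": time; "qpos": joint angles; "qvel": joint speeds; "joint_efforts": joint torques, N m; "tool_pos": TCP position; "tool_rot": TCP orientation; "contact_force": force on the tool from outside, world axes, zero at the start; "torque": the same for the moment, N m; "opening": finger opening in m; "grip_force": force on a finger pad.
Only numpy, scipy, OpenCV 4.12 (cv2) and the standard library are available. Lean on these libraries where they do the work, as an engineer would, in place of code of your own. Each camera call takes 0.05 s, during which the arm holds its last target. There are 200 camera calls.

## Working session

There is one attempt and no reset: what is moved stays moved. The work goes in short steps, Python scripts to look and compute and a tool call to move; the robot and the scene stay as the last step left them, time stands still between calls to the robot, and variables do not carry over. Pictures are saved under pics/ and viewed, at most 12 in all, crops included, and the job is handed in when it is done.

Besides the shell and the picture viewer there is one more tool, called after "Call:" by a JSON object that holds its "method" and its "body", one argument or row to a line. step_arm: Moves the arm, as the interface text tells. Its arguments: {"type":"object","properties":{"motion":{"type":"array"},"hand":{"type":"number"},"squeeze":{"type":"number"}},"required":["motion"]}

```bash
ls; mkdir -p pics
python3 - <<'E'
from cell import robot
import cv2,numpy as np
print({k:np.round(v,3) for k,v in robot.observe().items()})
ims=[]
for n in("scene","top"):
    c=robot.read_camera(n); cv2.imwrite(f"pics/{n}0.png",c["pixels"][:,:,::-1])
    print(n,np.array(c["intrinsics"]).round(1).tolist(),c["xyz"],np.array(c["rotation"]).round(3).tolist(),[k for k in c])
print(robot.tip_extent)
E
```

```text
pics
{'time': np.float64(0.0), 'qpos': array([ 1.2  ,  0.343,  1.525,  0.   ,  1.275, -0.146]), 'qvel': array([ 0.001,  0.   , -0.001,  0.002, -0.   , -0.001]), 'joint_efforts': array([ 2.0000e-03, -4.3124e+01, -2.4422e+01,  7.2000e-02,  5.6000e-02,
       -0.0000e+00]), 'tool_pos': array([0.117, 0.511, 0.243]), 'tool_rot': array([-3.14 , -0.   ,  2.917]), 'contact_force': array([-0.229,  0.139, -0.648]), 'torque': array([ 0.025, -0.038, -0.015]), 'grip_force': np.float64(0.0), 'opening': np.float64(0.092)}
scene [[349.9, 0.0, 250.6], [0.0, 349.9, 193.4], [0.0, 0.0, 1.0]] [0.18595593 0.34209282 0.62646259] [0.996, -0.002, -2.553] ['pixels', 'intrinsics', 'xyz', 'rotation']
top [[469.1, 0.0, 257.3], [0.0, 469.1, 179.8], [0.0, 0.0, 1.0]] [ 0.34666847 -0.27420989  1.4684437 ] [0.176, 0.024, -1.598] ['pixels', 'intrinsics', 'xyz', 'rotation']
0.017
```

View pics/scene0.png

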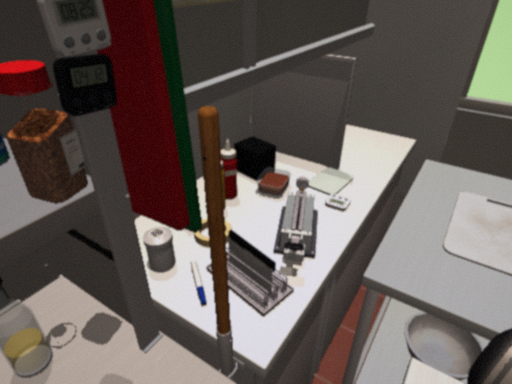

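View pics/top0.png

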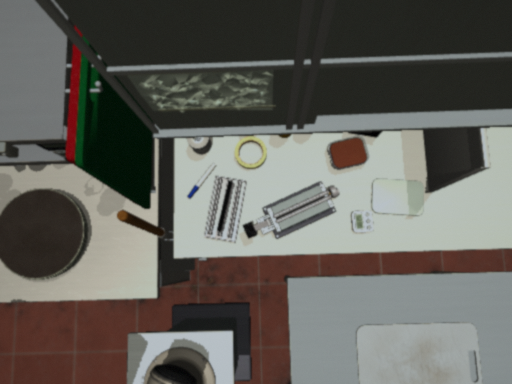

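The scene view shows the stand at about (250,275) and the dryer at about (298,220). In the top view the stand is at (226,208) with the dark grip at its middle, the dryer runs (262,225)–(338,190), and its lever pad is at (250,230).

```bash
cat > h.py <<'E'
import cv2,numpy as np
from scipy.spatial.transform import Rotation as Ro
from cell import robot
def cam(n):
    s=robot.observe(); c=robot.read_camera(n); K=np.array(c["intrinsics"])
    if n=="wrist":
        T=np.array(c["T_tool_cam"]); Rt=Ro.from_euler("xyz",s["tool_rot"]).as_matrix()
        R=Rt@T[:3,:3]; p=np.array(s["tool_pos"])+Rt@T[:3,3]
    else: R=Ro.from_euler("xyz",c["rotation"]).as_matrix(); p=np.array(c["xyz"])
    return dict(im=np.array(c["pixels"]),K=K,R=R,p=p)
def ray(c,uv):
    d=np.linalg.inv(c["K"])@[uv[0],uv[1],1]; return c["R"]@[d[0],-d[1],-d[2]]
def onz(c,uv,z):
    d=ray(c,uv); return c["p"]+d*(z-c["p"][2])/d[2]
def proj(c,P):
    q=c["R"].T@(np.array(P)-c["p"]); q=c["K"]@[q[0],-q[1],-q[2]]; return q[:2]/q[2]
def blob(c,mask,box):
    x0,y0,x1,y1=box; m=np.zeros(mask.shape,np.uint8); m[y0:y1,x0:x1]=mask[y0:y1,x0:x1]
    n,l,st,ce=cv2.connectedComponentsWithStats(m); k=1+st[1:,4].argmax()
    pts=np.argwhere(l==k)[:,::-1].astype(np.float32); return st[k],cv2.minAreaRect(pts),pts
E
python3 - <<'E'
from h import *
c=cam("top"); v=c["im"].max(2)
for nm,box,z in(("grip",(205,170,250,245),.108),("pad",(238,215,262,242),.09)):
    st,r,p=blob(c,(v<60).astype(np.uint8),box); print(nm,st,r)
    print([onz(c,q,z).round(3).tolist() for q in [r[0],*cv2.boxPoints(r)]])
for uv in((262,225),(338,190)): print(onz(c,uv,.08).round(3))
cv2.imwrite("pics/topc.png",cv2.resize(c["im"][150:260,170:370,::-1],None,fx=4,fy=4,interpolation=cv2.INTER_CUBIC))
E
```

```text
grip [218 181  14  51 209] ((224.60243225097656, 206.02197265625), (4.1207380294799805, 51.194942474365234), 12.094758033752441)
[[0.515, -0.15, 0.108], [0.444, -0.127, 0.108], [0.59, -0.161, 0.108], [0.587, -0.173, 0.108], [0.441, -0.139, 0.108]]
pad [244 223  13  15 119] ((249.80001831054688, 229.60000610351562), (13.416407585144043, 8.9442720413208), 63.43495178222656)
[[0.445, -0.221, 0.09], [0.458, -0.201, 0.09], [0.469, -0.225, 0.09], [0.433, -0.241, 0.09], [0.422, -0.218, 0.09]]
[ 0.459 -0.257  0.08 ]
[ 0.556 -0.487  0.08 ]
```

View pics/topc.png

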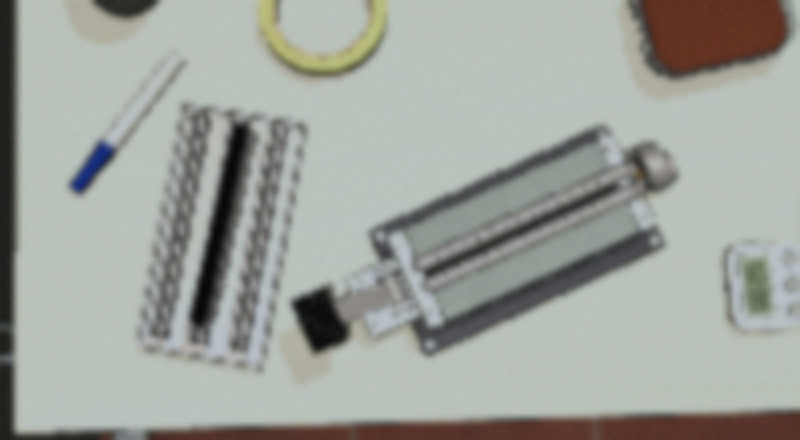

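The crop confirms it: the grip runs from crop (240,125) to (200,322), the slot axis runs (420,275)–(640,175), and the pad is at (322,318). Next I draw in and swing past the pole.

```bash
cat >> h.py <<'E'
def units(P,pos=None,rot=None):
    s=robot.observe(); R=Ro.from_euler("xyz",s["tool_rot"] if rot is None else rot).as_matrix()
    return (R.T@(np.array(P)-(s["tool_pos"] if pos is None else pos))/.06).round(3)
E
python3 - <<'E'
from h import *
for a in(77.1,66,55,45,35,25,15,5,-5,-16): print(a,units([.32*np.cos(np.radians(a)),.32*np.sin(np.radians(a)),.244]))
print(units([.515,-.15,.30]))
c=cam("top"); print(onz(c,(163,235),0))
E
```

```text
77.1 [-3.000e-03 -3.412e+00 -9.000e-03]
66 [-1.03  -3.512 -0.009]
55 [-2.009 -3.805 -0.009]
45 [-2.837 -4.229 -0.009]
35 [-3.578 -4.79  -0.008]
25 [-4.211 -5.471 -0.008]
15 [-4.715 -6.252 -0.007]
5 [-5.077e+00 -7.108e+00 -6.000e-03]
-5 [-5.284e+00 -8.014e+00 -5.000e-03]
-16 [-5.326e+00 -9.036e+00 -4.000e-03]
[-8.925 -9.271 -0.938]
[0.44294547 0.0544269  0.        ]
```

Call:
{"method": "step_arm", "body": {
  "motion": [
    [[0,-1,0],0],
    [[0,-2,0],0],
    [[0,-3,0],0],
    [[0,-3.4,0],0],
    [[0,-3.4,0],0],
    [[-0.5,-3.42,0],0],
    [[-1,-3.5,0],0],
    [[-1.5,-3.63,0],0],
    [[-2,-3.8,0],0],
    [[-2.4,-4,0],0]
  ]
}}

```text
time: 1.45
tool_pos: [0.2059, 0.2461, 0.2438]
tool_rot: [3.141, 0.0, 2.916]
contact_force: [0.4, 0.3, 0.5]
opening: 0.0915
grip_force: 0.0
```

Run:
```python
from h import *
s=robot.observe(); print(s["time"],s["tool_pos"],s["tool_rot"],s["qpos"],s["contact_force"])
for a in(35,25,15,5,-5,-16): print(a,units([.32*np.cos(np.radians(a)),.32*np.sin(np.radians(a)),.244]))
```

```text
1.45 [0.2058527  0.24607728 0.24379117] [3.14096736e+00 4.16451767e-04 2.91640604e+00] [ 6.33634920e-01 -4.76057146e-02  1.99741836e+00  1.00391368e-04
  1.19103453e+00 -7.12012104e-01] [0.44050729 0.25667237 0.45168695]
35 [-1.147 -0.806 -0.004]
25 [-1.78  -1.487 -0.004]
15 [-2.285 -2.268 -0.004]
5 [-2.647 -3.124 -0.004]
-5 [-2.854 -4.031 -0.005]
-16 [-2.897e+00 -5.052e+00 -5.000e-03]
```

Call:
{"method": "step_arm", "body": {
  "motion": [
    [[-0.6,-0.35,0],0],
    [[-1.15,-0.8,0],0],
    [[-1.5,-1.15,0],0],
    [[-1.8,-1.5,0],0],
    [[-2.1,-1.9,0],0],
    [[-2.3,-2.3,0],0],
    [[-2.5,-2.7,0],0],
    [[-2.65,-3.1,0],0],
    [[-2.75,-3.6,0],0],
    [[-2.85,-4,0],0]
  ]
}}

```text
time: 2.7
tool_pos: [0.3183, -0.0276, 0.2438]
tool_rot: [3.142, 0.001, 2.916]
contact_force: [0.0, -0.5, -0.4]
opening: 0.0916
grip_force: 0.0
```

Run:
```python
from h import *
s=robot.observe(); print(s["time"],s["tool_pos"],s["tool_rot"],s["qpos"],s["contact_force"])
for P in([.31,-.09,.244],[.31,-.15,.25],[.44,-.15,.28]): print(units(P))
```

```text
2.7 [ 0.3182952  -0.02763746  0.24375308] [3.14153221e+00 5.12897569e-04 2.91639653e+00] [-3.28190684e-01 -5.02088007e-02  1.99994282e+00  1.21493470e-04
  1.19135467e+00 -1.67383588e+00] [ 0.01912847 -0.5127274  -0.35463461]
[-0.097 -1.044 -0.004]
[-0.321 -2.019 -0.104]
[-2.433 -1.535 -0.603]
```

Call:
{"method": "step_arm", "body": {
  "motion": [
    [[-0.1,-1,0],0],
    [[-0.3,-2,-0.1],0],
    [[-1.2,-1.8,-0.3],0],
    [[-2,-1.6,-0.5],0],
    [[-2.43,-1.5,-0.6],0],
    [[-2.43,-1.5,-0.6],0],
    [[-2.43,-1.5,-0.6],0],
    [[-2.43,-1.5,-0.6],0]
  ]
}}

```text
time: 3.7
tool_pos: [0.4385, -0.1465, 0.2795]
tool_rot: [3.141, -0.001, 2.917]
contact_force: [-0.0, 0.1, 0.8]
opening: 0.0916
grip_force: 0.0
```

Run:
```python
from h import *
s=robot.observe(); print(s["time"],s["tool_pos"],s["tool_rot"],s["qvel"])
c=cam("wrist"); print(c["p"],c["K"],c["R"].round(3)); print(robot.read_camera("wrist")["T_tool_cam"])
print(proj(c,[.515,-.15,.108]))
cv2.imwrite("pics/w1.png",c["im"][:,:,::-1])
```

```text
3.7 [ 0.43848025 -0.14647955  0.27952402] [ 3.14142044e+00 -5.28520708e-04  2.91650395e+00] [-0.00283585 -0.00457543 -0.00449771 -0.00059103  0.00158215  0.00055046]
[ 0.35525575 -0.12788736  0.42160165] [[301.81701232   0.         258.82724006]
 [  0.         301.81701232 190.77406679]
 [  0.           0.           1.        ]] [[ 0.224 -0.927 -0.3  ]
 [ 0.975  0.213  0.068]
 [ 0.001 -0.307  0.952]]
[[-7.81673655e-04  9.51440446e-01  3.07831881e-01  8.53493771e-02]
 [ 9.99999556e-01  9.05720965e-04 -2.60097332e-04 -4.27672909e-04]
 [-5.26276910e-04  3.07831541e-01 -9.51440731e-01 -1.42033178e-01]
 [ 0.00000000e+00  0.00000000e+00  0.00000000e+00  1.00000000e+00]]
[270.98098283 239.78876905]
```

View pics/w1.png

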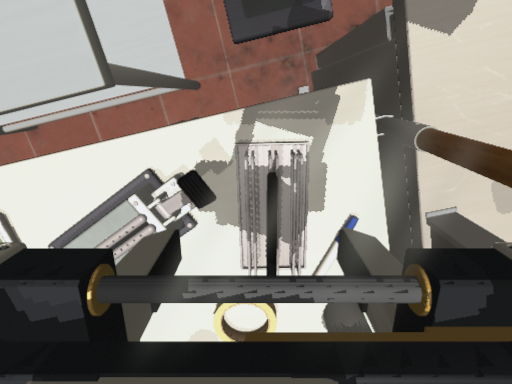

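The wrist view shows the grip as a dark bar at (272,175–270), partly behind the fingers. The lever pad is at (197,189) and the dryer to the left of it. I'll move forward so the camera sees both clear of the fingers.

Run:
```python
from h import *
print(units([.54,-.23,.32]))
```

```text
[-1.958 -0.978 -0.67 ]
```

Call:
{"method": "step_arm", "body": {
  "motion": [
    [[-0.6,-0.3,-0.2],0],
    [[-1.2,-0.6,-0.4],0],
    [[-1.8,-0.9,-0.6],0],
    [[-1.95,-1,-0.67],0],
    [[-1.95,-1,-0.67],0],
    [[-1.95,-1,-0.67],0],
    [[-1.95,-1,-0.67],0]
  ]
}}

```text
time: 4.68
tool_pos: [0.5393, -0.2306, 0.3201]
tool_rot: [3.141, -0.0, 2.917]
contact_force: [0.1, 0.3, -0.1]
opening: 0.092
grip_force: 0.0
```

Run:
```python
from h import *
s=robot.observe(); print(s["time"],s["tool_pos"],s["tool_rot"],s["qvel"])
c=cam("wrist"); import pickle; pickle.dump(c,open("w2.pkl","wb"))
print(proj(c,[.515,-.15,.108]),proj(c,[.445,-.221,.09]),proj(c,[.507,-.372,.078]))
cv2.imwrite("pics/w2.png",cv2.resize(c["im"][40:300,:400,::-1],None,fx=2,fy=2,interpolation=cv2.INTER_CUBIC))
```

```text
4.675 [ 0.53933159 -0.23062003  0.32005924] [ 3.14143586e+00 -8.52016176e-05  2.91706719e+00] [ 0.00163444  0.0019466  -0.00606964 -0.00252087  0.00179832 -0.00041625]
[322.0709505 132.6327157] [249.00327528  85.24304421] [147.25790014 162.3269902 ]
```

View pics/w2.png

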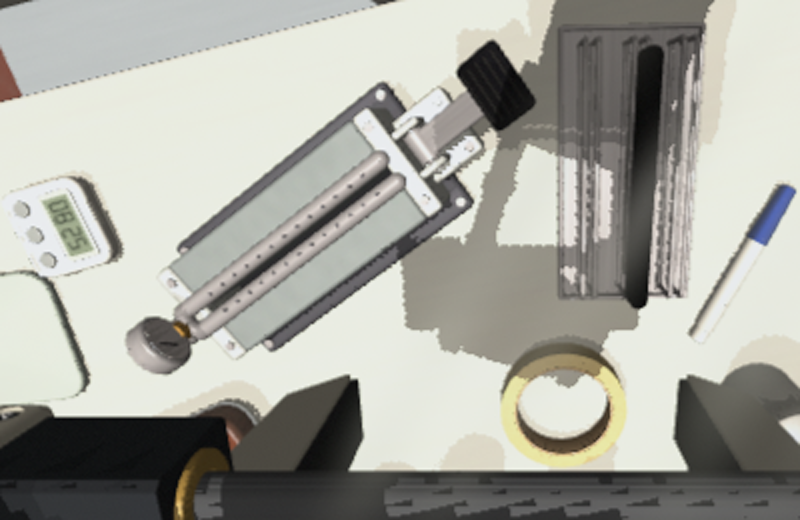

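The timer, tape and pen are all visible. The grip runs crop (650,45)–(636,305), the pad is at (496,85), the gap between the air bars runs (390,172)–(205,308), and the stand's tray has corners at (560,25), (703,27), (688,297), (557,297). Next I measure these.

Run:
```python
from h import *
import pickle; c=pickle.load(open("w2.pkl","rb")); g=cv2.cvtColor(c["im"],cv2.COLOR_RGB2GRAY)
# grip: row-wise edges
st,r,p=blob(c,(g<55).astype(np.uint8),(308,55,345,200)); print("grip",st,r)
L=[];Rr=[]
for v in range(70,182,4):
    u=p[p[:,1]==v][:,0]; L.append(onz(c,(u.min()-.5+.5,v),.082)[:2]); Rr.append(onz(c,(u.max()+.5,v),.108)[:2])
def fit(P):
    vx,vy,x,y=cv2.fitLine(np.array(P,np.float32),cv2.DIST_HUBER,0,.01,.01).ravel(); return np.array([vx,vy])*np.sign(vx),np.array([x,y])
for P in(L,Rr):
    d,o=fit(P); print("ang",np.degrees(np.arctan2(d[1],d[0])),"y at x=.515",o[1]+d[1]/d[0]*(.515-o[0]))
t=p[p[:,1].argmin()];b=p[p[:,1].argmax()]; print("ends",onz(c,t,.108),onz(c,t,.082),onz(c,b+[0,1],.108))
# stand tray corners from crop
K=[(560,25),(703,27),(688,297),(557,297)]
for z in(0.0,.008,.052):
    Q=np.array([onz(c,(a/2,b/2+40),z)[:2] for a,b in K]); print("tray",z,Q.round(3).tolist(),Q.mean(0).round(4),np.linalg.norm(Q[0]-Q[1]),np.linalg.norm(Q[0]-Q[3]))
# pad
st,r,p=blob(c,(g<50).astype(np.uint8),(225,55,272,110)); print("pad",st,r,[onz(c,q,.092)[:2].round(4).tolist() for q in [r[0],*cv2.boxPoints(r)]])
# slot gap : dark minimum across the axis
a=np.array([195.,126]);e=np.array([100.,194]);d=(e-a)/np.linalg.norm(e-a);n=np.array([-d[1],d[0]])
P=[]
for t in np.linspace(8,np.linalg.norm(e-a)-18,14):
    s=np.arange(-12,12.1,.25);q=a+t*d+s[:,None]*n
    pr=cv2.remap(g,q[:,0].astype(np.float32)[None],q[:,1].astype(np.float32)[None],cv2.INTER_LINEAR)[0].astype(float)
    w=abs(s)<5; k=s[w][pr[w]<70]; print(round(t),len(k)/4,k.min() if len(k) else None,k.max() if len(k) else None, pr[::6].astype(int)) if int(t)%3==0 or 1 else 0
```

```text
grip [316  63  16  71 777] ((322.91180419921875, 98.02839660644531), (12.693984985351562, 70.72854614257812), 3.945185899734497)Traceback (most recent call last):
  File "<stdin>", line 7, in <module>
    return umr_minimum(a, axis, None, out, keepdims, initial, where)
ValueError: zero-size array to reduction operation minimum which has no identity
```

Run:
```python
from h import *
import pickle; c=pickle.load(open("w2.pkl","rb")); g=cv2.cvtColor(c["im"],cv2.COLOR_RGB2GRAY)
for v in(66,80,100,120,140,155,170,185,190,194): print(v,g[v,304:346])
a=np.array([195.,126]);e=np.array([100.,194]);d=(e-a)/np.linalg.norm(e-a);n=np.array([-d[1],d[0]])
for t in np.linspace(8,np.linalg.norm(e-a)-18,8):
    s=np.arange(-12,12.1,1);q=a+t*d+s[:,None]*n
    print(round(t),cv2.remap(g,q[:,0].astype(np.float32)[None],q[:,1].astype(np.float32)[None],cv2.INTER_LINEAR)[0])
st,r,p=blob(c,(g<50).astype(np.uint8),(225,55,272,110)); print("pad",st,r,[onz(c,q,.092)[:2].round(4).tolist() for q in [r[0],*cv2.boxPoints(r)]])
K=[(560,25),(703,27),(688,297),(557,297)]
for z in(0.0,.008):
    Q=np.array([onz(c,(a/2,b/2+40),z)[:2] for a,b in K]); print("tray",z,Q.round(3).tolist(),Q.mean(0).round(4),np.linalg.norm(Q[0]-Q[1]),np.linalg.norm(Q[0]-Q[3]))
```

```text
66 [104 102 102 102 103 103 103  90  85  85  82  86  83  94  80  51  33  29
  28  27  24  25  24  21  20  20  18  35  87 101  84  92  95  96  97  97
  78  74  84  88  96  99]
80 [102 100  98 100 101 101 100  86  94  88  86  71  78  72  40  21  18  18
  17  16  16  14  17  16  15  16  22  83  98  85  82  82  88  94  95  80
  75  89 123 185 205 203]
100 [ 97  97  96  96  96  96  83  82  81  82  66  70  74  43  12  12  13  13
  12  15  17  18  18  21  23  43  85  97  82  84  87  94  99  99  85  87
  95 143 183 192 178 127]
120 [125 124 123 121 122  96  92 111  91  65  71  67  40  28  32  34  38  40
  42  47  49  52  55  58  91 121 119 103 118 122 169 157 145 118 105 108
 158 184 187 166 149 174]
140 [223 186 137 124 125 106 122 105  82  80  77  68  67  70  73  75  78  79
  82  82  82  81  81 177 209 180 129 129 138 174 189 189 159 199 196 186
 188 210 164 180 189 209]
155 [221 169 130 129 119 115 122 103  90  92  85  79  81  80  80  79  78  77
  75  74  72  70 180 212 202 138 111 115 176 192 140 104 179 188 187 190
 210 164 176 187 206 198]
170 [137 135 132 133 116 127 116  95  90  77  
[... 1300 characters left out ...]
 154 175 189 190 177 169 160 108  54  43  47  60 104 140 141 125 156
 195 189 172 154 161 185 184]
99 [137 164 179 181 136 158 166 146  97  68  65  56  80 125 155 174 186 196
 193 181 164 165 181 184 184]
pad [229  61  38  44 932] ((247.28758239746094, 82.75578308105469), (38.97624206542969, 24.944793701171875), 53.74616622924805) [[0.442, -0.2223], [0.4277, -0.2442], [0.4177, -0.2181], [0.4565, -0.1999], [0.4673, -0.2266]]
tray 0.0 [[0.41, -0.171], [0.434, -0.073], [0.629, -0.111], [0.605, -0.214]] [ 0.5193 -0.1421] 0.10035894742767325 0.19985478637523102
tray 0.008 [[0.411, -0.171], [0.434, -0.076], [0.626, -0.113], [0.603, -0.213]] [ 0.5182 -0.1433] 0.09862150543779867 0.19639484476936692
```

Run:
```python
from h import *
import pickle; c=pickle.load(open("w2.pkl","rb"))
R=[(66,331.5),(80,330.8),(100,329.4),(120,328),(140,327),(155,326),(170,325),(185,324),(190,323.2)]
L=[(66,318.8),(80,317.8),(100,317),(120,316),(190,313.7)]
for E,z in((R,.108),(L,.108),(L,.082)):
    P=np.array([onz(c,(u,v+.5),z)[:2] for v,u in E]); k=np.polyfit(P[:,0],P[:,1],1); print(z,P[[0,-1]].round(4).tolist(),"ang",np.degrees(np.arctan(k[0])),"y@.518",np.polyval(k,.518),"res",np.abs(np.polyval(k,P[:,0])-P[:,1]).max())
for v in(62.5,194): print("end",onz(c,(325 if v<100 else 319,v),.108)[:2],onz(c,(325 if v<100 else 319,v),.082)[:2])
print("tray @.518 y=-.1433")
a=np.array([195.,126]);e=np.array([100.,194]);d=(e-a)/np.linalg.norm(e-a);n=np.array([-d[1],d[0]])
# gap between half-levels (~100)
lo=[-1.2,-1.6,-2.1,-2.5,-2.9,-3.4,-3.9,-4.1];hi=[3.8,3.4,2.8,2.4,1.9,1.4,.9,.5]
ts=np.linspace(8,np.linalg.norm(e-a)-18,8)
for z in(.0775,.0825):
    C=np.array([onz(c,a+t*d+n*(l+h)/2+.5*0,z)[:2] for t,l,h in zip(ts,lo,hi)])
    k=np.polyfit(C[:,1],C[:,0],1); print("slot",z,C[[0,-1]].round(4).tolist(),"yaw",np.degrees(np.arctan2(-1,-k[0])),"x at y=-.37",np.polyval(k,-.37),"res",abs(np.polyval(k,C[:,1])-C[:,0]).max())
    w=[np.linalg.norm(onz(c,a+t*d+n*l,z)-onz(c,a+t*d+n*h,z)) for t,l,h in zip(ts,lo,hi)]; print("width",np.round(w,4))
# base corners from crop (dark base corner tips)
K=[(378,82),(472,203),(268,350),(178,250)]
for z in(0.,.01,.02):
    Q=np.array([onz(c,(x/2,y/2+40),z)[:2] for x,y in K]); print("base",z,Q.round(3).tolist(),Q.mean(0).round(4),np.linalg.norm(Q[0]-Q[1]),np.linalg.norm(Q[0]-Q[3]), np.degrees(np.arctan2(*( (Q[2]+Q[3]-Q[0]-Q[1])[::-1]))))
```

```text
0.108 [[0.4469, -0.1286], [0.5851, -0.16]] ang -12.67701655311091 y@.518 -0.14441273926012493 res 0.00046201149578900536
0.108 [[0.4438, -0.142], [0.5825, -0.1714]] ang -11.863045713504823 y@.518 -0.15802849106834196 res 0.0003974133383355394
0.082 [[0.4429, -0.1369], [0.5918, -0.1684]] ang -11.863045713504816 y@.518 -0.1531056401324341 res 0.0004265936628533029
end [ 0.44129778 -0.13482687] [ 0.4402156  -0.12915614]
end [ 0.5884704  -0.16576717] [ 0.59819446 -0.16236825]
tray @.518 y=-.1433
slot 0.0775 [[0.4786, -0.3086], [0.5269, -0.4234]] yaw -67.15519921028991 x at y=-.37 0.5044706379152997 res 0.0001081873470859529
width [0.006  0.0061 0.006  0.0061 0.006  0.006  0.0061 0.0059]
slot 0.0825 [[0.4783, -0.3074], [0.5259, -0.4207]] yaw -67.15519921028985 x at y=-.37 0.5047059954712945 res 0.00010678085454762787
width [0.0059 0.006  0.0059 0.006  0.0059 0.006  0.006  0.0058]
base 0.0 [[0.417, -0.306], [0.517, -0.261], [0.597, -0.455], [0.501, -0.495]] [ 0.508  -0.3794] 0.10894146315483721 0.2064361763167822 -66.87851031391787
base 0.01 [[0.418, -0.304], [0.516, -0.26], [0.594, -0.45], [0.5, -0.489]] [ 0.5069 -0.3758] 0.10658393204556565 0.20196882574472172 -66.87851031391787
base 0.02 [[0.419, -0.302], [0.514, -0.259], [0.591, -0.445], [0.499, -0.483]] [ 0.5057 -0.3722] 0.10422640093629419 0.1975014751726612 -66.87851031391789
```

Checks pass: the tray measures 99×196 mm, the base 109×206 mm and the grip 150 mm long. Grip centre ≈ (0.515, −0.150) at −12.3°. The blade plane lies about 6 mm to the +y side of it. The dryer centre is ≈ (0.508, −0.379) with yaw −67.2°. Next is the grasp.

Run:
```python
from h import *
for z in(.2,.14,.093): print(units([.515,-.150,z]))
```

```text
[0.696 1.22  2.002]
[0.696 1.219 3.002]
[0.696 1.219 3.785]
```

Call:
{"method": "step_arm", "body": {
  "motion": [
    [[0.3,0.6,0.5],0],
    [[0.6,1.1,1],0],
    [[0.7,1.22,1.7],0],
    [[0.7,1.22,2],0],
    [[0.7,1.22,2.5],0],
    [[0.7,1.22,2.5],0],
    [[0.7,1.22,2.5],0]
  ],
  "hand": 110,
  "squeeze": 25
}}

```text
time: 5.6
tool_pos: [0.5156, -0.1505, 0.171]
tool_rot: [-3.141, 0.001, 2.917]
contact_force: [-0.3, -0.3, 0.3]
opening: 0.052
grip_force: 0.0
```

Run:
```python
from h import *
s=robot.observe(); print(s["time"],s["tool_pos"],s["opening"],s["contact_force"]); print(units([.515,-.150,.093]))
```

```text
5.6 [ 0.51563314 -0.15052605  0.17102088] 0.05195290828491413 [-0.29899834 -0.25627957  0.33824608]
[0.014 0.006 1.3  ]
```

Call:
{"method": "step_arm", "body": {
  "motion": [
    [[0,0,0.6],0],
    [[0,0,1.1],0],
    [[0,0,1.3],0],
    [[0,0,1.3],0],
    [[0,0,1.3],0],
    [[0,0,1.3],0]
  ]
}}

```text
time: 6.35
tool_pos: [0.5159, -0.1507, 0.0931]
tool_rot: [-3.141, 0.002, 2.917]
contact_force: [0.6, -0.5, -0.6]
opening: 0.0525
grip_force: 0.0
```

Call:
{"method": "step_arm", "body": {
  "motion": [
    [[0,0,0],0],
    [[0,0,0],0],
    [[0,0,0],0],
    [[0,0,0],0],
    [[0,0,0],0],
    [[0,0,0],0],
    [[0,0,0],0],
    [[0,0,0],0]
  ],
  "hand": 255,
  "squeeze": 15
}}

```text
time: 7.35
tool_pos: [0.5152, -0.1501, 0.0919]
tool_rot: [3.141, -0.0, 2.917]
contact_force: [0.8, 4.5, 1.0]
opening: 0.0121
grip_force: 15.0
```

Call:
{"method": "step_arm", "body": {
  "motion": [
    [[0,0,-0.15],0],
    [[0,0,-0.4],0],
    [[0,0,-0.8],0],
    [[0,0,-1.4],0],
    [[0,0,-2],0],
    [[0,0,-2.4],0],
    [[0,0,-2.4],0],
    [[0,0,-2.4],0]
  ],
  "squeeze": 30
}}

```text
time: 8.35
tool_pos: [0.5147, -0.1507, 0.2354]
tool_rot: [-3.141, -0.001, 2.916]
contact_force: [-0.1, 0.7, -1.8]
opening: 0.0117
grip_force: 30.0
```

Run:
```python
from h import *
s=robot.observe(); print(s["time"],s["tool_pos"],s["tool_rot"],s["opening"],s["contact_force"],s["qpos"])
c=cam("scene"); u=proj(c,s["tool_pos"]); print(u); d=np.array([np.cos(np.radians(-12.9)),np.sin(np.radians(-12.9)),0])
x,y=int(u[0]),int(u[1]); print(x,y)
w=cam("wrist")
a=cv2.resize(c["im"][y-60:y+75,x-60:x+75,::-1],(540,540),interpolation=cv2.INTER_CUBIC)
cv2.imwrite("pics/l.png",a)
```

```text
8.35 [ 0.51467318 -0.15065596  0.23536916] [-3.14129473e+00 -8.15821525e-04  2.91631753e+00] 0.011675365085220773 [-0.08180735  0.70531344 -1.83506126] [-4.27459488e-01  3.69816795e-01  1.50621628e+00 -4.77651276e-04
  1.26629899e+00 -1.77283744e+00]
[250.19760264 196.56304148]
250 196
```

View pics/l.png

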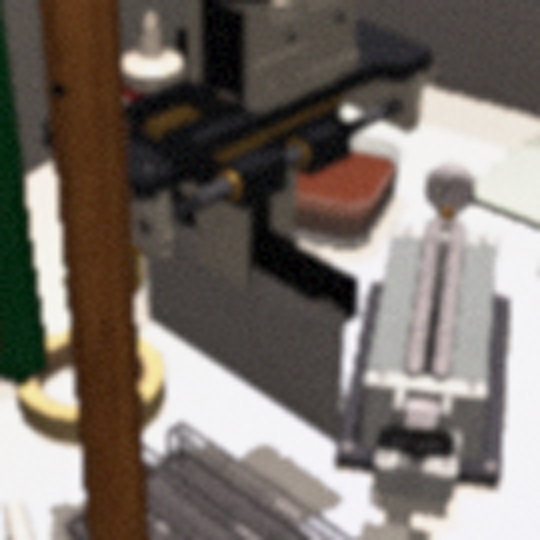

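The scene crop shows the scraper held level and upright, with its grip's near end at about crop (340,290) and the blade's near lower corner at about (345,438). I'll project both flush hypotheses to find which side the blade is on.

Run:
```python
from h import *
c=cam("scene"); s=robot.observe(); p=s["tool_pos"]; a=s["tool_rot"][2]
x=np.array([np.cos(a),np.sin(a),0]);y=np.array([np.sin(a),-np.cos(a),0]);z=np.array([0,0,1.])
f=lambda P:((proj(c,P)-[190,136])*4+2).round(0)
for sg in(1,-1): print("blade offs",sg*5,"near low",f(p+x*.075+y*.005*sg-z*.085),"near under grip",f(p+x*.075+y*.005*sg-z*.011),"far low",f(p-x*.075+y*.005*sg-z*.085))
for yy in(-.006,.006): print("grip near",yy,[f(p+x*.076+yy*y+z*h) for h in(.015,-.011)])
g=c["im"]
for v in(215,225,232,238): print(v,cv2.cvtColor(g,cv2.COLOR_RGB2GRAY)[v,262:290])
```

```text
blade offs 5 near low [337. 449.] near under grip [343. 332.] far low [146. 320.]
blade offs -5 near low [350. 440.] near under grip [357. 323.] far low [159. 313.]
grip near -0.006 [array([363., 279.]), array([360., 323.])]
grip near 0.006 [array([345., 289.]), array([343., 334.])]
215 [ 71  70  73  67  67  72  75  72  71  70  66  54  61  70  58  78 132 179
 165 118  90 106 151 174 183 181 181 179]
225 [ 67  66  69  69  73  66  71  72  71  73  72  70  84 154 231 234 181 111
  83 102 146 170 178 178 179 181 182 175]
232 [ 66  69  72  65  68  69  73  71  71  73  72  75  96 159 195 156 102  84
  95 118 140 152 160 170 182 189 209 224]
238 [ 99  73  63  62  64  66  68  69  69  70  66  72  84 100  95  87  75  63
  65  77  92  93  89  91  94  94 108 128]
```

The blade's near edge at row 225 is at crop x≈340. That fits the +5 mm hypothesis (341) and not −5 (355), so the blade is on the tool's +y side. Next I carry it above the dryer, shifted 60 mm toward the gauge, so the wrist camera sees the slot beside the held grip.

Run:
```python
from h import *
print(units([.527,-.436,.24]), robot.observe()["tool_rot"][2]-np.radians(112.8))
```

```text
[-1.262 -4.594 -0.091] 0.94784116563545
```

Call:
{"method": "step_arm", "body": {
  "motion": [
    [[-0.1,-0.6,-0.1],0.1],
    [[-0.3,-1.2,-0.1],0.25],
    [[-0.5,-1.8,-0.1],0.4],
    [[-0.6,-2.4,-0.1],0.55],
    [[-0.8,-3,-0.1],0.7],
    [[-1,-3.6,-0.1],0.85],
    [[-1.15,-4.2,-0.1],0.948],
    [[-1.26,-4.6,-0.1],0.948],
    [[-1.26,-4.6,-0.1],0.948],
    [[-1.26,-4.6,-0.1],0.948]
  ]
}}

```text
time: 9.75
tool_pos: [0.5273, -0.4356, 0.2409]
tool_rot: [-3.141, -0.002, 1.969]
contact_force: [-0.4, 0.2, -2.6]
opening: 0.0117
grip_force: 30.0
```

Call:
{"method": "step_arm", "body": {
  "motion": [
    [[0,0,0],0],
    [[0,0,0],0],
    [[0,0,0],0],
    [[0,0,0],0]
  ]
}}

```text
time: 10.25
tool_pos: [0.5274, -0.4361, 0.242]
tool_rot: [3.141, 0.0, 1.969]
contact_force: [0.8, -0.1, -1.2]
opening: 0.0116
grip_force: 30.0
```

Run:
```python
from h import *
import pickle
s=robot.observe(); print(s["time"],s["tool_pos"],s["tool_rot"],s["opening"],s["contact_force"],s["qvel"])
c=cam("wrist"); c["s"]=s; pickle.dump(c,open("w3.pkl","wb")); 
cv2.imwrite("pics/w3.png",cv2.resize(c["im"][0:260,100:400,::-1],None,fx=2,fy=2,interpolation=cv2.INTER_CUBIC))
```

```text
10.25 [ 0.52744828 -0.43614464  0.24202371] [3.14149508e+00 9.79840275e-05 1.96903411e+00] 0.011577544525163515 [ 0.75222519 -0.14691951 -1.21688296] [-0.00337812  0.00252644 -0.00174673 -0.0009846   0.00080425 -0.0012566 ]
```

View pics/w3.png

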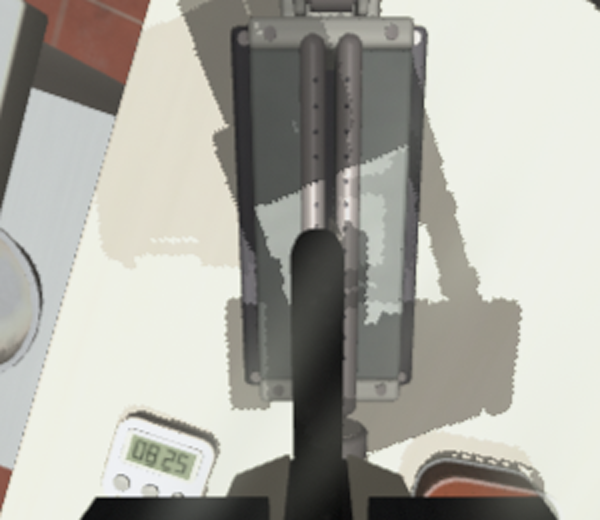

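The wrist view shows the held grip at crop x 292–343 with its near end at y≈230. The slot is the dark line at x≈331 between the bars (y 40–230), just to the right of the grip's centre, as expected. I'll measure the offset in the tool frame.

Run:
```python
from h import *
import pickle; c=pickle.load(open("w3.pkl","rb")); s=c["s"]; g=cv2.cvtColor(c["im"],cv2.COLOR_RGB2GRAY)
Rt=Ro.from_euler("xyz",s["tool_rot"]).as_matrix(); tl=lambda P:((P-s["tool_pos"])@Rt*1000).round(2)
for v in(30,45,60,75,90,105): print("slot",v,g[v,250:282])
for v in(125,140,160,180,200): print("grip",v,g[v,240:280])
for v in(30,105): print(tl(onz(c,(265.5,v),.0775)),tl(onz(c,(266.5,v),.0775)))
for v in(125,180): print(tl(onz(c,(258,v),.258)),tl(onz(c,(259,v),.258)))
# slot bar ends row ~ crop y 33 -> and base front corners
for uv in((215,14),(313,14),(226,190),(303,190)): print("base",tl(onz(c,uv,0.0)), onz(c,uv,0.)[:2].round(4))
```

```text
slot 30 [ 71  74  80  84  88  97 102  95  86  82  79  72  62  63  63  63  64  58
  62  80  94 102 109 119 132 130 119 112 106  98  87 101]
slot 45 [ 69  73  79  83  89  97 104  97  87  84  79  72  60  53  51  51  49  45
  57  70  78  82  87 113 133 129 118 111 104  96  86 102]
slot 60 [ 73  73  80  83  88  96 103  97  87  84  79  72  59  53  52  51  49  45
  58  71  79  82  89  95 104  97  93 104 104  93  87 103]
slot 75 [ 73  72  78  83  87  95 102  97  87  84  80  72  60  53  52  52  50  46
  59  73  80  84  90  97 104  96 106 109 103  93  96 107]
slot 90 [ 73  71  78  82  88  93  90  70  61 118 126 108  74  55  54  54  52  58
 105 135 152 145 126 127 190 184 160 149 133 122 159 174]
slot 105 [147 129 143 158 177 205 226 202 168 154 139 119  81  61  61  61  66  70
 113 152 172 186 217 232 226 202 180 167 148 133 178 197]
grip 125 [173 173 172 174 175 117  47  31  33  35  37  40  41  43  46  48  49  51
  53  54  56  57  59  60  60  61  62  63  63  63  64  70  84 118 127 121
 116 111 101 104]
grip 140 [ 88  88 150 170 170 107  47  50  52  54  55  57  59  59  61  62  63  64
  65  64  
[... 267 characters left out ...]
 105 103 102 101  88  72  66  64  62  60  58  56  54  51  49  46  43
  41  39  37  35  33  32  30  29  27  25  22  25  22  67 108 123 118 112
 105  93  96 110]
grip 200 [158 158 157 157 157 157 101  45  43  41  38  37  35  33  32  32  31  30
  30  31  29  32  33  33  34  35  36  37  39  40  42  67  89  93  93  90
  87  91 115 123]
[139.2    4.75 164.51] [139.2    5.66 164.51]
[ 73.46   5.15 164.52] [ 73.46   6.13 164.52]
[ 71.99  -1.78 -15.98] [ 71.99  -1.37 -15.98]
[ 48.56  -1.82 -15.98] [ 48.56  -1.39 -15.98]
base [169.23 -50.55 242.  ] [ 0.4153 -0.2998]
base [169.16  59.65 242.01] [ 0.5169 -0.2571]
base [-38.57 -45.29 242.02] [ 0.5007 -0.4893]
base [-38.66  57.59 242.03] [ 0.5956 -0.4495]
```

Slot centre minus grip centre is about 6.2 mm in tool y, against the 5 mm wanted, so I shift +y by about 1.2 mm. Along the slot I shift +65 mm, then go down to just above the bars.

Call:
{"method": "step_arm", "body": {
  "motion": [
    [[0.5,0.02,0],0],
    [[1,0.02,0],0],
    [[1.08,0.02,0.3],0],
    [[1.08,0.02,0.7],0],
    [[1.08,0.02,1],0],
    [[1.08,0.02,1.08],0],
    [[1.08,0.02,1.08],0],
    [[1.08,0.02,1.08],0],
    [[1.08,0.02,1.08],0]
  ]
}}

```text
time: 11.42
tool_pos: [0.5036, -0.3764, 0.1779]
tool_rot: [3.141, 0.001, 1.969]
contact_force: [0.1, -0.6, -2.3]
opening: 0.012
grip_force: 30.0
```

Run:
```python
from h import *
import pickle
s=robot.observe(); print(s["time"],s["tool_pos"],s["tool_rot"],s["opening"],s["contact_force"])
c=cam("wrist"); pickle.dump(c,open("w4.pkl","wb")); d=cam("scene"); u=proj(d,[.508,-.379,.085]); print(u); x,y=u.astype(int)
a=cv2.resize(c["im"][0:150,180:340,::-1],(576,540),interpolation=cv2.INTER_CUBIC)
cv2.imwrite("pics/w4.png",a)
g=cv2.cvtColor(c["im"],cv2.COLOR_RGB2GRAY)
for v in(80,86,92,96,100,104,108): print(v,g[v,248:286])
for v in(125,150): print("grip",v,g[v,240:280])
```

```text
11.425 [ 0.50362353 -0.37636611  0.17787039] [3.14097183e+00 1.17720319e-03 1.96875886e+00] 0.012015833624321823 [ 0.14639186 -0.57606917 -2.30227581]
[299.01136641 205.06662533]
80 [ 99 100 103 105 106 106 106 106 105 106 106 103 104 103 104 103 104 104
 103 104 103 104 104 104 103 105 104 104 104 104 103 104 104 104 104 105
 107 108]
86 [128 128 128 127 128 128 127 129 128 128 128 127 128 127 128 127 127 128
 127 127 127 128 127 127 128 128 128 128 129 128 128 129 128 129 129 129
 129 137]
92 [113  88  76  78  80  80  79  79  77  76  82  98 120 158 172 172 144 126
 127 127 126 127 114  91  80  83  85  86  86  85  86  85  90 100 120 128
 129 129]
96 [ 76  81  83  88  91  95  94  90  87  85  82  78  71  79  93 107 125 110
  98  97  86  76  80  84  87  91  96 100 100  97  94  92  91  88  85  92
 135 120]
100 [ 75  80  84  87  91 100 100  94  88  85  82  78  72  62  55  55  54  55
  55  53  64  74  81  85  88  93 165 139 168 177 163 154 146 134 117 142
 175 187]
104 [ 76  80  82  88  91  97  99  94  88  85  83  80  73  62  57  56  56  57
  57  56  67 104 137 150 160 175 200 215 211 182 162 153 146 144 131 152
 186 196]
108 [ 75  80  83  87  91  98  99  95  89  86  84  80  93  75  59  59  60  64
  61  62  96 122 139 151 159 175 199 213 207 179 161 152 144 131 113 147
 169 171]
grip 125 [179 178 179 179 179 116  38  27  29  31  33  35  37  39  41  43  45  45
  46  49  51  52  53  55  56  56  56  57  57  58  59  72  90  98 100 105
 103  99  95  93]
grip 150 [172 171 170 170 170 109  52  54  56  56  58  58  59  59  59  61  63  63
  61  59  57  57  56  55  53  52  52  50  47  46  43  46  79  93  95  98
  94  90  87  85]
```

View pics/w4.png

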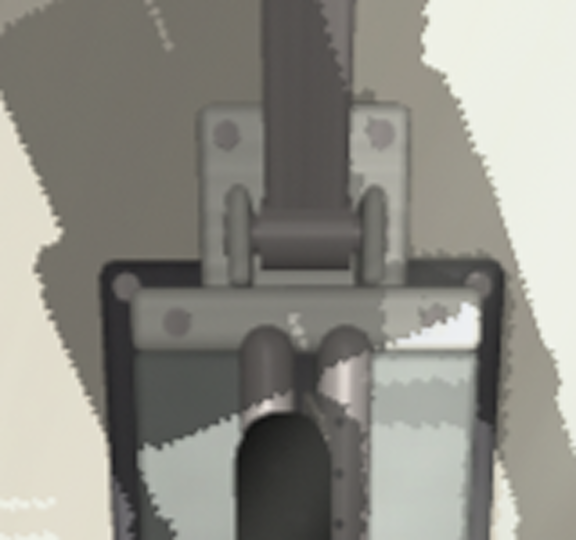

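The view is good: the slot gap at full-image x≈264.5 and the grip centre at 258.3 give an offset of 4.6–5.0 mm, and the base front edge is at tool x 104 mm, so the scraper is centred to about 1 mm. I lower slowly into the slot.

Call:
{"method": "step_arm", "body": {
  "motion": [
    [[0,0,0.1],0],
    [[0,0,0.2],0],
    [[0,0,0.27],0],
    [[0,0,0.34],0],
    [[0,0,0.4],0],
    [[0,0,0.4],0]
  ]
}}

```text
time: 12.28
tool_pos: [0.5033, -0.376, 0.1527]
tool_rot: [-3.141, -0.001, 1.969]
contact_force: [0.2, 0.3, -1.7]
opening: 0.0115
grip_force: 30.0
```

Call:
{"method": "step_arm", "body": {
  "motion": [
    [[0,0,0.15],0],
    [[0,0,0.3],0],
    [[0,0,0.45],0],
    [[0,0,0.6],0],
    [[0,0,0.7],0],
    [[0,0,0.76],0],
    [[0,0,0.76],0],
    [[0,0,0.76],0]
  ]
}}

```text
time: 13.28
tool_pos: [0.5035, -0.3763, 0.1078]
tool_rot: [3.141, 0.001, 1.969]
contact_force: [0.2, 0.2, -2.5]
opening: 0.0118
grip_force: 30.0
```

Call:
{"method": "step_arm", "body": {
  "motion": [
    [[0,0,0.03],0],
    [[0,0,0.06],0],
    [[0,0,0.08],0],
    [[0,0,0.08],0],
    [[0,0,0.08],0]
  ]
}}

```text
time: 13.9
tool_pos: [0.5034, -0.3761, 0.1027]
tool_rot: [3.142, -0.0, 1.969]
contact_force: [-0.2, 0.7, -2.8]
opening: 0.0118
grip_force: 30.0
```

Call:
{"method": "step_arm", "body": {
  "motion": [
    [[0,0,0.015],0],
    [[0,0,0.03],0],
    [[0,0,0.03],0],
    [[0,0,0.03],0]
  ]
}}

```text
time: 14.4
tool_pos: [0.5035, -0.3762, 0.1021]
tool_rot: [3.141, 0.001, 1.969]
contact_force: [-2.1, 2.9, 5.9]
opening: 0.0115
grip_force: 30.0
```

Contact at the expected height (about 6 N upward). I release and rise.

Call:
{"method": "step_arm", "body": {
  "motion": [
    [[0,0,-0.02],0],
    [[0,0,-0.02],0],
    [[0,0,-0.02],0],
    [[0,0,-0.02],0],
    [[0,0,-0.02],0],
    [[0,0,-0.02],0]
  ],
  "hand": 100
}}

```text
time: 15.15
tool_pos: [0.5034, -0.3761, 0.102]
tool_rot: [3.142, -0.0, 1.969]
contact_force: [0.6, -0.1, -0.3]
opening: 0.0557
grip_force: 0.0
```

Call:
{"method": "step_arm", "body": {
  "motion": [
    [[0,0,-0.3],0],
    [[0,0,-0.8],0],
    [[0,0,-1.6],0],
    [[0,0,-2.2],0],
    [[0,0,-2.2],0],
    [[0,0,-2.2],0]
  ]
}}

```text
time: 15.9
tool_pos: [0.5031, -0.3758, 0.2332]
tool_rot: [-3.141, -0.001, 1.969]
contact_force: [0.1, -0.2, -0.9]
opening: 0.0562
grip_force: 0.0
```

Run:
```python
from h import *
import pickle
s=robot.observe(); print(s["time"],s["tool_pos"],s["tool_rot"],s["opening"],s["contact_force"])
c=cam("wrist"); pickle.dump(c,open("w5.pkl","wb"))
a=cv2.resize(c["im"][0:270,130:400,::-1],(540,540),interpolation=cv2.INTER_CUBIC)
cv2.imwrite("pics/w5.png",a)
```

```text
15.9 [ 0.50307151 -0.3757716   0.23323909] [-3.14115018e+00 -1.29476554e-03  1.96889146e+00] 0.05616099929366489 [ 0.13608028 -0.16592005 -0.88885852]
```

View pics/w5.png

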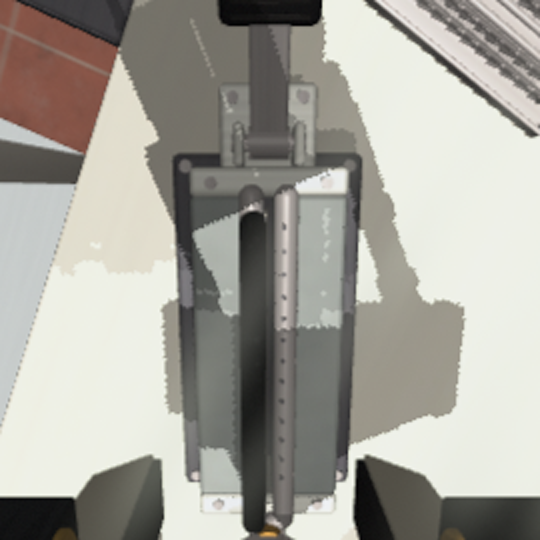

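The scraper stands upright in the slot, its grip a straight bar at crop x≈255 (y 215–530) beside the right air bar. The lever and pad are at crop (270,10). I close the fingers and go above the pad.

Call:
{"method": "step_arm", "body": {
  "motion": [
    [[0.8,0.03,0],0],
    [[1.7,0.06,0],0],
    [[2.5,0.08,0],0],
    [[2.81,0.08,0],0],
    [[2.81,0.08,0.6],0],
    [[2.81,0.08,1.2],0],
    [[2.81,0.08,1.6],0],
    [[2.81,0.08,1.6],0],
    [[2.81,0.08,1.6],0],
    [[2.81,0.08,1.6],0]
  ],
  "hand": 255,
  "squeeze": 10
}}

```text
time: 17.2
tool_pos: [0.4431, -0.2193, 0.1391]
tool_rot: [3.14, 0.002, 1.969]
contact_force: [-0.8, -1.5, 0.8]
opening: 0.0007
grip_force: 0.0
```

Run:
```python
from h import *
s=robot.observe(); print(s["time"],s["tool_pos"],s["tool_rot"],s["opening"],s["contact_force"])
c=cam("scene"); u,v=proj(c,s["tool_pos"]).astype(int)
t=cam("top"); x,y=proj(t,s["tool_pos"]).astype(int)
a=cv2.resize(c["im"][v-55:v+55,u-50:u+60,::-1],(500,500),interpolation=cv2.INTER_CUBIC)
cv2.imwrite("pics/p.png",a); print(u,v,units([.4428,-.2193,.1]), proj(c,[.4428,-.2193,.092]),proj(c,np.array(s["tool_pos"])-[0,0,.017]))
```

```text
17.2 [ 0.44306179 -0.21934969  0.13908635] [3.14045152e+00 1.70734853e-03 1.96867747e+00] 0.0006601919631997333 [-0.75111604 -1.50682757  0.77742042]
294 228 [-0.001 -0.003  0.649] [292.82959311 244.67062867] [293.63798279 234.43801594]
```

View pics/p.png

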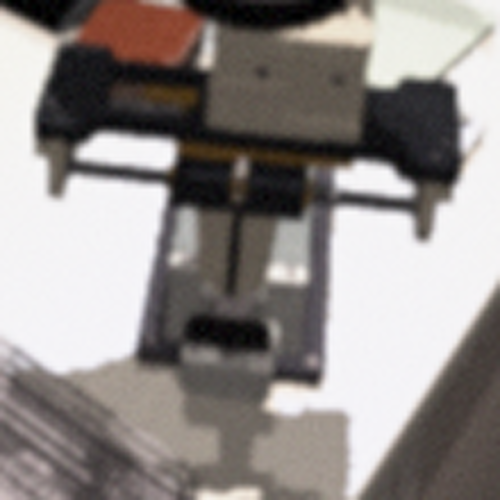

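The closed fingertips hang at crop (232,295), directly above the lever pad at (228,330). I press in small steps.

Call:
{"method": "step_arm", "body": {
  "motion": [
    [[0,0,0.2],0],
    [[0,0,0.4],0],
    [[0,0,0.5],0],
    [[0,0,0.6],0],
    [[0,0,0.7],0],
    [[0,0,0.75],0],
    [[0,0,0.75],0],
    [[0,0,0.75],0]
  ]
}}

```text
time: 18.3
tool_pos: [0.4424, -0.2187, 0.0933]
tool_rot: [3.142, -0.0, 1.969]
contact_force: [-2.4, 2.0, 4.2]
opening: 0.0003
grip_force: 2.2
```

Call:
{"method": "step_arm", "body": {
  "motion": [
    [[0,0,0.05],0],
    [[0,0,0.1],0],
    [[0,0,0.14],0],
    [[0,0,0.16],0],
    [[0,0,0.16],0],
    [[0,0,0.16],0]
  ]
}}

```text
time: 19.05
tool_pos: [0.4423, -0.2184, 0.0837]
tool_rot: [3.142, -0.001, 1.969]
contact_force: [-1.3, 4.1, 6.3]
opening: 0.0004
grip_force: 3.1
```

Run:
```python
from h import *
z=[];f=[]
for i in range(6):
    s=robot.observe(); z.append(s["tool_pos"]); f.append(s["contact_force"]); robot.read_camera("top")
print(np.mean(z,0),np.std(z,0),np.mean(f,0),s["time"],s["tool_rot"])
```

```text
[ 0.44230747 -0.21835986  0.08367957] [1.15395102e-05 1.05111349e-05 1.56725656e-05] [-1.12819975  4.42248989  6.04767664] 19.3 [ 3.14153283e+00 -7.97020550e-04  1.96880951e+00]
```

Call:
{"method": "step_arm", "body": {
  "motion": [
    [[0,0,0.015],0],
    [[0,0,0.028],0],
    [[0,0,0.028],0],
    [[0,0,0.028],0],
    [[0,0,0.028],0],
    [[0,0,0.028],0]
  ]
}}

```text
time: 20.1
tool_pos: [0.4422, -0.2182, 0.0821]
tool_rot: [3.142, -0.001, 1.969]
contact_force: [-1.6, 4.8, 7.5]
opening: 0.0002
grip_force: 3.6
```

Run:
```python
from h import *
s=robot.observe(); print(s["time"],s["tool_pos"],s["tool_rot"],s["contact_force"],s["qvel"])
c=cam("wrist"); d=cam("scene"); u,v=proj(d,[.46,-.27,.08]).astype(int)
a=cv2.resize(d["im"][v-55:v+45,u-50:u+50,::-1],(400,400),interpolation=cv2.INTER_CUBIC)
b=cv2.resize(c["im"][:,:,::-1],(400,400*384//512)); b=cv2.copyMakeBorder(b,0,100,0,0,cv2.BORDER_CONSTANT)
cv2.imwrite("pics/q.png",np.hstack([a,b]))
```

```text
20.1 [ 0.44224732 -0.21821833  0.08206384] [ 3.14158388e+00 -1.05559171e-03  1.96887083e+00] [-1.61344473  4.84118565  7.51784673] [ 0.00029666 -0.00124976  0.00064283 -0.00231974  0.0019372   0.00042708]
```

View pics/q.png

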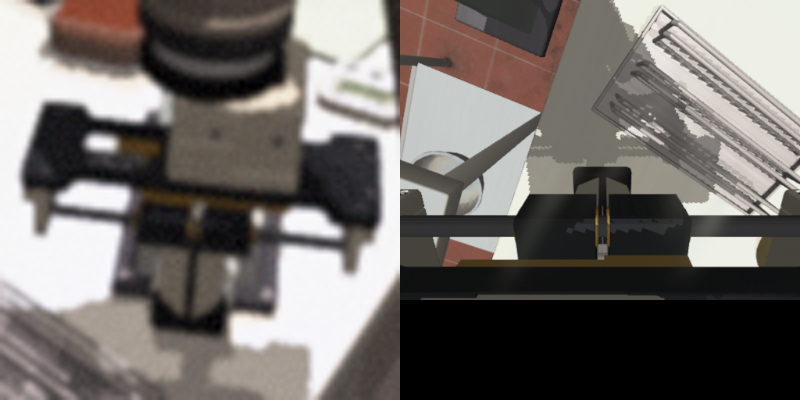

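The fingertips are on the pad (crop (190,318) in the scene view; the pad's outer end shows in the wrist view). The tip is at 65 mm height and the force about 7.5 N, which matches the level lever. I hand the job in.

```bash
python3 -c "
from cell import robot
print(robot.hand_in())"
```

```text
the job is handed in; nothing more can be done
None
```

I stood the scraper blade-down in the dryer slot and let go of it. I then handed in at about 20 s while holding the lever level: fingertips at 65 mm, about 7.5 N, never pushed near the bottom stop. The hand-in gave no verdict.

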